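# Check a ukulele top for belly with a dial dome gauge

## Task

Check the unstrung ukulele's top for belly: take the two-footed dial gauge from its beech rest and first stand it on the flat steel plate, upright with both feet down, for a moment to see its zero. Then set it on the ukulele's top behind the bridge, upright, both feet down, the plunger tip on the paper dot that lies between bridge and tail and the gauge's bar square across the instrument. Finish while still gripping it there, pressing only lightly, a few newtons; touch the ukulele with nothing but the gauge, and leave the ukulele, the plate and all the other things on the desk where they are.

Things in the scene. Friction and masses are not known exactly. Their poses are not given: they have to be found in the camera images.
- gauge: steel two-footed dial gauge, 0.21 kg, upright in its rest. Origin: centre of the feet's plane; z up, x along the bar. Bar 84 (x) x 18 (y), 3 to 13 above the feet; feet 12 x 18, 3 high, at x = +-36. Dial case: round, 44 across (bezel 46), 22 thick along y, centre 50 above the feet, white face to -y; cap up to 79. Grip the case across its flat faces (jaws close along y) or its rim (along x)
- plunger_tip (a point): ball tip (5 mm across) of the gauge's plunger, on its z axis; its lowest point. Free, it stands 5 mm below the feet; with the feet down on a flat surface it is level with them
- plunger (a joint): how far the gauge's plunger is pushed in, m: 0 free, 0.005 when both feet are down on a flat surface, 0.009 at the stop. Soft spring, 0.4 N at 0, 1.3 N at 0.005; the white dial's needle turns with it
- rest: beech rest of the gauge, fixed, 130 (x) x 60 x 28 mm high. Origin: centre of its underside. The gauge's feet stand 20 mm above the desk in a recess 94 x 24 mm, 8 mm deep, the bar along the rest's x, a well under the plunger: lift the gauge straight up, at least 20 mm
- plate: flat steel setting plate, loose, 120 (x) x 100 (y) x 10 mm, 0.93 kg, lying on the desk. Origin: centre of its underside; its top is 10 mm above that. The gauge fits on it in any direction if centred
- uke: soprano ukulele without strings, 0.45 kg, loose, on its back on a mat, tail to the robot. Origin: on its back, straight under the dot behind the bridge; x along its centre line to the head, z up. Flat top 58 mm above the origin, 134 mm wide at the dot. In x: tail edge -36, bridge 22 to 42 (76 wide, 11 high), sound hole 111, body end 204, head end 494 mm
- dot (a point): centre, on the top's surface, of the white paper dot (14 mm across, paper thin) between the bridge and the tail, on the centre line. Two more such dots lie in front of the bridge, at x = 75 mm and y = +-45 mm in the ukulele's frame: not these
- metronome: red plastic metronome, tapering, 118 mm square at the foot, 190 mm high; leave alone. Origin: centre of its underside
- dish: round glass dish, 88 mm across, 28 mm high, with plectrums; leave alone. Origin: centre of its underside
- harp_holder: stainless harmonica holder frame with a harmonica, about 160 x 180 mm, 35 mm high; leave alone. Origin: middle of the frame, on the desk
- fork: steel tuning fork lying flat, 135 mm long, 8 mm high; leave alone. Origin: on the desk under its root
- driver: screwdriver lying across, between the robot and the ukulele's tail, 150 mm long, under 30 mm high; leave alone. Origin: on the desk under its middle
- tuner: black clip-on tuner, 48 x 34 mm, 27 mm high; leave alone. Origin: centre of its underside
Things that resemble listed ones, but are neither listed nor needed, are in the scene too. Leave any blue or orange look-alike of the gauge alone.

How it is judged:
On the way, in this order (a step that is already met when the one before it is completed fails the run):
1. the gauge is lifted out of its rest in the gripper (z of gauge in the frame of rest above 0.035 m and contact force between the fingers and gauge above 1 N), for 0.1 s.
2. the gauge, gripped, stands upright on the steel plate with both feet down (value of joint plunger between 0.0035 and 0.0065 m and angle between gauge's own z axis and vertical below 0.07 rad and contact force between gauge and plate above 0.8 N and contact force between the fingers and gauge above 1 N), for 0.2 s.
At the end, for the whole second after the job is handed in: Still gripped and at rest on the ukulele: plunger tip within 7 mm of the dot's centre, upright within 4 degrees, feet down (plunger in 3.5 to 6.5 mm), bar square across within 8 degrees, pressed with 0.8 to 15 N, ukulele within 15 mm of its start (value of joint plunger between 0.0035 and 0.0065 m and angle between gauge's own z axis and vertical below 0.07 rad and horizontal distance between plunger_tip and dot below 0.007 m and angle between the x axis of gauge and the y axis of uke, either way round below 0.14 rad and contact force between gauge and uke between 0.8 and 15 N and contact force between the fingers and gauge above 1 N and linear speed of gauge below 0.02 m/s and distance of uke from where it was at the start of the episode below 0.015 m); the arm keeps its last pose, push and grip.
It fails at once if the gauge is pressed on the ukulele with more than 50 N (contact force between gauge and uke above 50 N).
It fails at once if the gripper or the arm touches the ukulele (contact force between any of the fingers, the arm and uke above 1 N).
It fails at once if the ukulele is moved by more than 15 mm (distance of uke from where it was at the start of the episode above 0.015 m).
It fails at once if the steel plate is moved by more than 30 mm (distance of plate from where it was at the start of the episode above 0.03 m).
It fails at once if a bystander (metronome, dish, harmonica holder, tuning fork, screwdriver, tuner) is moved by more than 25 mm (distance of any of metronome, dish, harp_holder, fork, driver, tuner from where it was at the start of the episode above 0.025 m).
It also fails if it takes over 58 s, if anything falls off the work surface, if the arm or the gripper's body presses on something with over 40 N, if the wrist force passes 120 N, or if a joint passes its speed limit or range.

## Robot

A 6-joint arm with a two-finger parallel gripper is mounted at the origin on the work surface. World frame = base frame: x ahead of the robot, y to its left, z up, the work surface at z = 0. Lengths are in m, angles in rad, forces in N, time in s.
With the tool pointing down it reaches from about 0.25 to 0.775 m from the base axis. Payload 8.9 kg.
Tool frame: the origin (TCP) lies midway between the tips of the shut fingers; the grasp point (between the pads) lies 19 mm behind it; y points along the fingers, x is the direction in which the jaws open and shut, and the axes are right-handed (so a half turn about y gives the same grasp; the last joint's range is limited). The gripper opens to 85 mm and grips with 20 to 120 N. Pads are 22 mm wide; open, the fingers measure 114 mm over their backs; the gripper's body (76 mm by 85 mm) begins 54 mm behind the grasp point. The pads swing forward as they close: fully open they stand 13 mm farther back than shut.
Start: joints at [1.119, 0.291, -0.153, 1.127, 0, 1.431], TCP at [0.162, 0.5, 0.231] pointing down, gripper open.
Joint ranges: [-2.52, 2.52], [-0.91, 1.74], [-1.3, 1.37], [-1.96, 2.02], [-1.52, 1.47], [-3.14, 3.14]. Speed limits (rad/s): [2.22, 2.22, 2.79, 3.14, 3.14, 3.14].

## Interface

Orientations are given as a unit quaternion [w, x, y, z].
In Python, from rig import r gives the robot as it stands.
- The arm moves only by the tool carry_out, never from a script. Its argument "moves" is a list of rows, each an object with "angular": the turn, a rotation vector about the world's x, y, z in degrees, a list of three; "linear": the shift along the world's x, y, z in mm, a list of three; "fingers": the finger opening in mm, from 0 to 85.4. A call has 1 to 8 rows; each row shifts and turns the commanded pose from where the row before left it; what a row does not reach is not made up. A row lasts 1/12 s, in which the tool goes at most 41.7 mm and 7.16 degrees, less where a joint would pass 70% of its speed; a pose out of reach is approached as far as the arm can. A call is refused whole if a number of a shift passes 41.7 or a number of a turn 7.16, either way. A call with a gripper value outside its range is refused whole. The fingers move at their own pace and stop on an object; "force" is the grip in N (left out, the last holds). Time passes only in rows, so rows that do not move let the fingers close. It gives the time, the measured TCP pose, the force and the opening at its end, in the units of the state.
- r.sense(): the state, without advancing time (a new reading comes with each control period).
- r.read_camera(name): name is "scene" or "top"; returns a dict with "frame" (480x640x3 uint8, red, green, blue), "intrinsics" (3x3 intrinsics, pixels), "R" (3x3) and "t" (3): a world point X has camera coordinates R X + t. Camera axes: x right, y down, z forward; pixel columns grow to the right and rows downward; lengths in m; the calibration is good to about 2 mm. A picture is of the moment at which its call begins. There is no depth.
- r.hand_in(): hands the job in, once; it reports no verdict.
Trained networks look in the newest picture that a camera, given by its name, has taken for a name from the list of things; names that differ only in an ending like _2 or _b are one class to them, and where a whole thing is asked for, a point or a joint stands for the part that bears it (a point fixed in the world has none). Each returns a list of dicts, best first, with "conf" (0 to 1); they miss things now and then, are a little off and sometimes report something else, mostly with a low value. They report only what shows in the picture. A call takes as long as a camera call. They do not tell look-alikes from the thing itself.
- r.boxes_of(camera, target): "centre" ([x, y, z] in m, in world coordinates, good to about 4 mm: the middle of the surface that is visible of it).
- r.regions_of(camera, target): "mask" (480x640 bool, what is visible of it).
- r.tip_of(camera, target): "centre" ([x, y, z] in m, in world coordinates, good to about 4 mm: a listed point, or the origin of a listed thing).
The state is a dict: "t": time; "q": joint angles; "joint_vel": joint speeds; "effort": joint torques, N m; "ee_pos": TCP position; "tool_rot": TCP orientation; "contact_force": force on the tool from outside, world axes, zero at the start; "ft_torque": the same for the moment, N m; "grip_width": finger opening in m.
Only numpy, scipy, OpenCV 4.12 (cv2) and the standard library are available. Lean on these libraries where they do the work, as an engineer would, in place of code of your own. Each camera call takes 0.05 s, during which the arm holds its last target. There are 200 camera calls.

## Working session

There is one attempt and no reset: what is moved stays moved. The work goes in short steps, Python scripts to look and compute and a tool call to move; the robot and the scene stay as the last step left them, time stands still between calls to the robot, and variables do not carry over. Pictures are saved under pics/ and viewed, about 8 in all and at most 12, crops included, and the job is handed in when it is done.

Besides the shell and the picture viewer there is one more tool, called after "Request:" by a JSON object that holds its "op" and its "data". carry_out: Moves the arm, as the interface text tells. Its arguments: {"type":"object","properties":{"moves":{"type":"array","items":{"type":"object","properties":{"angular":{"type":"array","items":{"type":"number"}},"linear":{"type":"array","items":{"type":"number"}},"fingers":{"type":"number"}}}},"force":{"type":"number"}},"required":["moves"]}

```bash
mkdir -p pics; ls; python3 - <<'E'
from rig import r
import cv2,numpy as np
for c in("top","scene"):
    d=r.read_camera(c); cv2.imwrite(f"pics/{c}0.png",d["frame"][:,:,::-1])
    print(c,d["intrinsics"].tolist(),d["R"].tolist(),d["t"].tolist())
    for n in("gauge","rest","plate","uke","dot","plunger_tip","metronome","dish","harp_holder","fork","driver","tuner"):
        print(n,[(np.round(x["centre"],3).tolist(),round(x["conf"],2)) for x in r.tip_of(c,n)])
print(r.sense())
E
```

```text
pics
top [[489.9670547893559, 0.0, 320.26354806332046], [0.0, 489.9670547893559, 241.31672242633508], [0.0, 0.0, 1.0]] [[0.012994620833077047, -0.9999155438374757, -0.00021218296338052956], [-0.9969816632746261, -0.012940248677870478, -0.07655137528689482], [0.07654216435119077, 0.001206298619853463, -0.9970656156542936]] [-0.024894391046392947, 0.47710478521399763, 1.1195961409348512]
gauge [([0.528, 0.312, 0.024], 0.9), ([0.466, 0.431, 0.004], 0.89), ([0.357, 0.324, 0.006], 0.59)]
rest [([0.535, 0.319, -0.003], 0.74)]
plate [([0.528, -0.304, -0.004], 0.6)]
uke [([0.506, 0.042, 0.006], 0.88)]
dot [([0.505, 0.04, 0.064], 0.64)]
plunger_tip []
metronome [([0.69, 0.379, 0.001], 0.9)]
dish [([0.289, -0.242, 0.001], 0.91)]
harp_holder [([0.695, -0.401, 0.001], 0.67)]
fork [([0.526, 0.313, 0.024], 0.73), ([0.503, -0.469, -0.005], 0.52)]
driver [([0.362, -0.035, 0.0], 0.65)]
tuner [([0.306, 0.235, 0.003], 0.61)]
scene [[506.6289223585752, 0.0, 323.91453322856233], [0.0, 506.6289223585752, 235.66846775549217], [0.0, 0.0, 1.0]] [[-0.8936908599474145, 0.4486417900017963, -0.006098451478434814
[... 742 characters left out ...]
55)]
tuner [([0.309, 0.231, 0.004], 0.89)]
{'t': 1.3, 'q': array([ 1.11867939e+00,  2.90710524e-01, -1.53396669e-01,  1.12670327e+00,
        2.87107186e-05,  1.43152514e+00]), 'joint_vel': array([ 0.00151717,  0.00161756,  0.00039124, -0.00163442, -0.00150734,
        0.00077081]), 'effort': array([ 4.17718256e-03, -5.37015510e+01,  3.31642449e+01,  1.59258474e-03,
        2.45513229e-04,  5.33024505e-06]), 'ee_pos': array([0.16155086, 0.49952584, 0.23130088]), 'tool_rot': array([ 0.57179492, -0.57178171, -0.41599337,  0.41601174]), 'contact_force': array([-0.97851112, -0.14982121, -1.01898465]), 'ft_torque': array([-0.00413987, -0.05469651,  0.00859653]), 'grip_width': 0.08543580034442141}
```

View pics/top0.png

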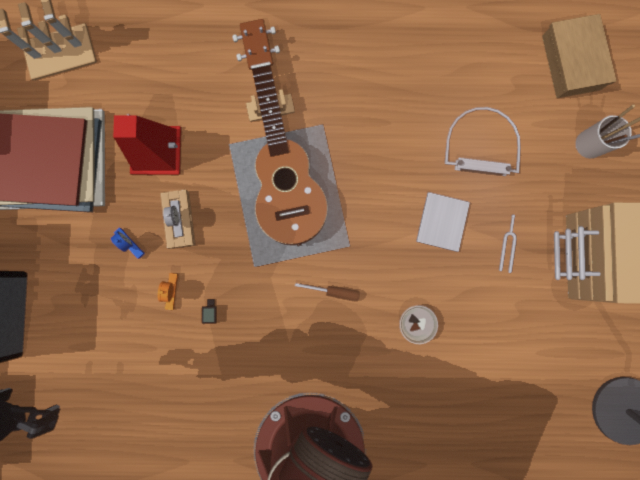

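View pics/scene0.png

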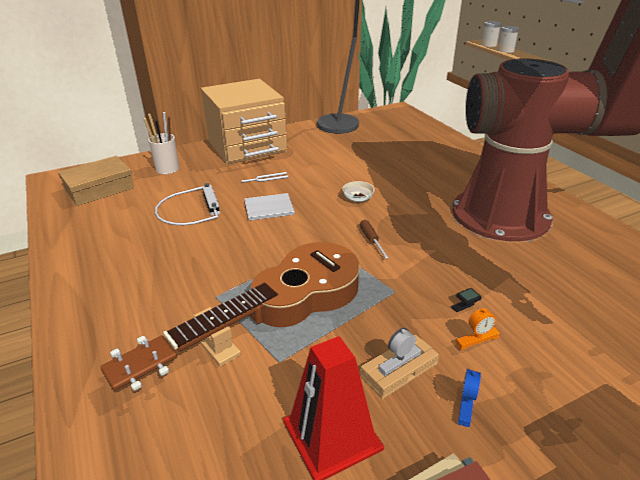

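The top view shows the steel gauge in its rest at about (177,219). The blue (127,243) and orange (169,291) ones are the look-alikes. The tail dot is at (295,227), the front dots at (268,200) and (308,190), and the plate at (443,222). Next I measure yaws.

```bash
cat > h.py <<'E'
from rig import r
import cv2,numpy as np
def bp(d,uv,z):
    uv=np.atleast_2d(uv).astype(float)
    ray=np.c_[uv,np.ones(len(uv))]@np.linalg.inv(d["intrinsics"]).T@d["R"]
    C=-d["R"].T@d["t"]; return C+ray*((z-C[2])/ray[:,2])[:,None]
def pj(d,X):
    p=(np.atleast_2d(X)@d["R"].T+d["t"])@d["intrinsics"].T; return p[:,:2]/p[:,2:]
def rect(d,mask,z):
    c=max(cv2.findContours(mask.astype(np.uint8),0,2)[0],key=cv2.contourArea)[:,0]
    w=bp(d,c,z)[:,:2]*1000
    (a,b),s,ang=cv2.minAreaRect(w.astype(np.float32)); return np.round([a,b,*s,ang],1)
E
python3 - <<'E'
from h import *
d=r.read_camera("top"); f=d["frame"]
for n,z in(("rest",.028),("plate",.01),("gauge",.033)):
    for m in r.regions_of("top",n)[:3]:
        print(n,round(m["conf"],2),m["mask"].sum(),rect(d,m["mask"],z))
# white dots
s=f.astype(int); w=((s.min(2)>170)).astype(np.uint8)
n,l,st,c=cv2.connectedComponentsWithStats(w[160:250,225:345])
for i in range(1,n):
    if st[i,4]>8:
        uv=c[i]+[225,160]; print(st[i,4],uv.round(1),bp(d,uv,.063).round(4))
def crop(x0,y0,x1,y1,k): return cv2.resize(f[y0:y1,x0:x1,::-1],None,fx=k,fy=k,interpolation=cv2.INTER_CUBIC)
cv2.imwrite("pics/c1.png",np.hstack([crop(155,180,205,255,8),crop(255,180,305,255,8)]))
E
```

```text
rest 0.96 1126 [524.8 311.5 135.   65.8   8.8]
plate 0.56 2240 [ 528.3 -304.8  103.   123.    76.6]
gauge 0.87 423 [461.2 426.3  84.   35.   44.9]
26 [307.5 190. ] [[0.5893 0.0115 0.063 ]]
28 [268.2 198.5] [[0.5689 0.0994 0.063 ]]
27 [294.8 226.6] [[0.5062 0.0386 0.063 ]]
```

View pics/c1.png

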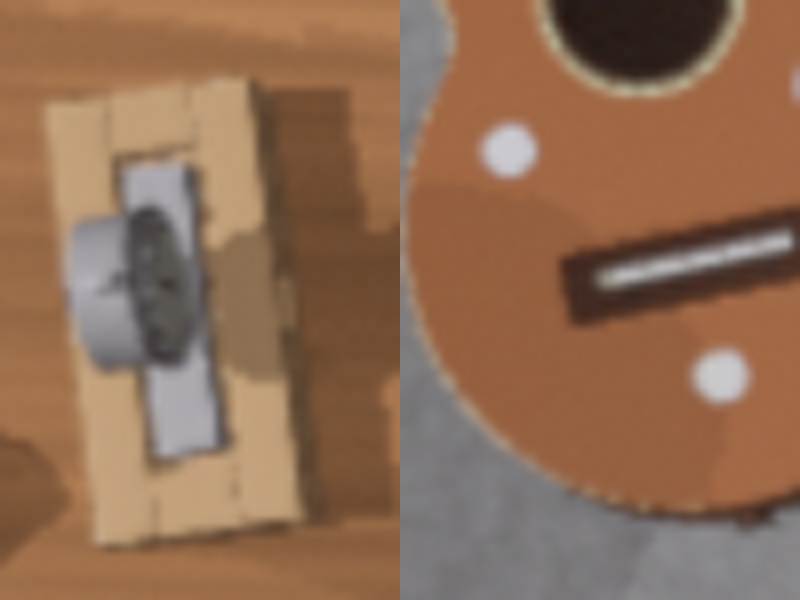

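```bash
python3 - <<'E'
from h import *
from scipy.spatial.transform import Rotation as R
d=r.read_camera("top"); f=d["frame"]
o=np.array([155,180])
cor=np.array([[122,165],[190,160],[222,445],[155,458]])/8+o-.44
w=bp(d,cor,.033)[:,:2]*1000; print(w.round(1), w.mean(0)); 
a=(w[0]+w[1]-w[2]-w[3]); print("bar yaw",np.degrees(np.arctan2(a[1],a[0])))
rt=np.array([[45,105],[250,80],[303,518],[97,545]])/8+o-.44
w=bp(d,rt,.028)[:,:2]*1000; print(w.round(1),w.mean(0)); a=(w[0]+w[1]-w[2]-w[3]); print("rest yaw",np.degrees(np.arctan2(a[1],a[0])),np.linalg.norm(w[0]-w[3]),np.linalg.norm(w[0]-w[1]))
s=r.sense(); q=s["tool_rot"]; M=R.from_quat(q[[1,2,3,0]]).as_matrix(); print(M.round(3))
# overlay check in scene camera: gauge masks
d2=r.read_camera("scene")
for m in r.regions_of("scene","gauge"): 
    ys,xs=np.nonzero(m["mask"]); print(m["conf"],xs.mean(),ys.mean())
# bar corners predicted in scene
def pred(x,y,yaw):
    c,s=np.cos(np.radians(yaw)),np.sin(np.radians(yaw))
    L=[(sx*42,sy*9) for sx,sy in((1,1),(1,-1),(-1,-1),(-1,1))]
    return np.array([[x+c*a-s*b,y+s*a+c*b,33] for a,b in L])/1000
im=d2["frame"][:,:,::-1].copy()
w4=bp(d,cor,.033); mm=w4[:,:2].mean(0)*1000
p=pj(d2,pred(*mm,7.5)); print(p.round(1))
k=6; x0,y0=355,315
c=cv2.resize(im[y0:y0+85,x0:x0+95],None,fx=k,fy=k,interpolation=cv2.INTER_CUBIC)
cv2.polylines(c,[np.round((p-[x0,y0]+.5)*k).astype(int)],True,(0,0,255),1)
cv2.imwrite("pics/c2.png",c)
E
```

```text
[[566.9 329.6]
 [568.6 310.1]
 [486.3 298. ]
 [482.3 317.1]] [526.02284563 313.68996417]
bar yaw 8.391260358770648
[[585.  354.2]
 [593.1 295. ]
 [465.9 275.4]
 [457.4 334.4]] [525.3378237  314.71364496]
rest yaw 8.788446130771874 129.14789489503661 59.758927905345054
[[ 0.308 -0.    -0.951]
 [ 0.951 -0.     0.308]
 [-0.    -1.     0.   ]]
0.64 468.1775 395.85875
0.64 478.7451612903226 329.0516129032258
[[383.  372.1]
 [376.3 365.2]
 [412.9 344.5]
 [419.8 350.8]]
```

View pics/c2.png

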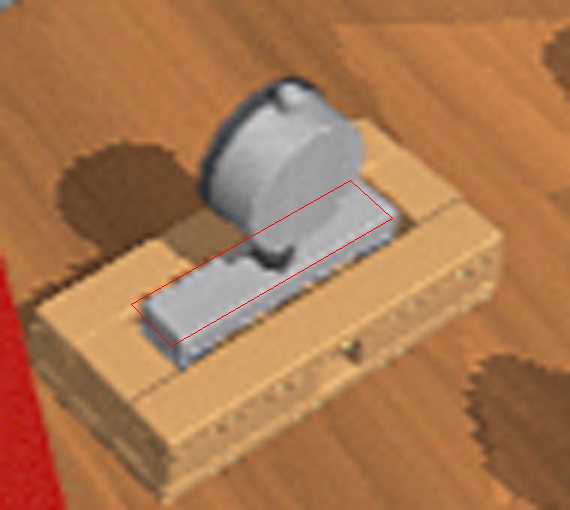

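The predicted bar in the scene camera is about 2 px off, so I take a fused gauge position of about (524.5, 315) mm with yaw 8.5°. Now the approach.

Request:
{"op": "carry_out", "data": {"moves": [{"linear": [30,-15.5,0],"angular": [0,0,2.2],"fingers": 85},{"linear": [30,-15.5,0],"angular": [0,0,2.2],"fingers": 85},{"linear": [30,-15.5,0],"angular": [0,0,2.2],"fingers": 85},{"linear": [30,-15.5,0],"angular": [0,0,2.2],"fingers": 85},{"linear": [30,-15.5,0],"angular": [0,0,2.2],"fingers": 85},{"linear": [30,-15.5,0],"angular": [0,0,2.2],"fingers": 85},{"linear": [30,-15.5,0],"angular": [0,0,2.2],"fingers": 85},{"linear": [30,-15.5,0],"angular": [0,0,2.2],"fingers": 85}], "force": 40}}

```text
t: 2.32
ee_pos: [0.403, 0.3746, 0.2314]
tool_rot: [0.501, -0.501, -0.499, 0.499]
contact_force: [-0.1, 1.3, 0.7]
grip_width: 0.0852
```

Request:
{"op": "carry_out", "data": {"moves": [{"linear": [31,-15.5,0],"angular": [0,0,2.2],"fingers": 85},{"linear": [31,-15.5,0],"angular": [0,0,2.2],"fingers": 85},{"linear": [31,-15.5,0],"angular": [0,0,2.2],"fingers": 85},{"linear": [30,-14,0],"angular": [0,0,2.3],"fingers": 85},{"linear": [0,0,-20],"fingers": 85},{"linear": [0,0,-20],"fingers": 85},{"linear": [0,0,0],"fingers": 85},{"linear": [0,0,0],"fingers": 85}]}}

```text
invalid input
```

```bash
python3 - <<'E'
from h import *
from scipy.spatial.transform import Rotation as R
s=r.sense(); q=s["tool_rot"]; M=R.from_quat(q[[1,2,3,0]]).as_matrix(); print(s["ee_pos"],M.round(3),np.degrees(np.arctan2(M[1,0],M[0,0])),s["q"],s["contact_force"],s["t"])
E
```

```text
[0.40295685 0.37455153 0.2314244 ] [[ 0.004  0.    -1.   ]
 [ 1.     0.     0.004]
 [ 0.    -1.    -0.   ]] 89.78403022212333 [ 6.15947359e-01  3.38261101e-01 -8.55172127e-02  1.14670668e+00
  5.49416589e-05  6.19716776e-01] [-0.06696121  1.28988668  0.67761852] 2.3167
```

Request:
{"op": "carry_out", "data": {"moves": [{"linear": [30,-15,0],"angular": [0,0,2.2],"fingers": 85},{"linear": [30,-15,0],"angular": [0,0,2.2],"fingers": 85},{"linear": [31,-15,0],"angular": [0,0,2.2],"fingers": 85},{"linear": [30.5,-14.5,0],"angular": [0,0,2.1],"fingers": 85},{"linear": [0,0,-25],"angular": [0,0,0],"fingers": 85},{"linear": [0,0,-25],"angular": [0,0,0],"fingers": 85},{"linear": [0,0,-25],"angular": [0,0,0],"fingers": 85},{"linear": [0,0,0],"angular": [0,0,0],"fingers": 85}], "force": 40}}

```text
t: 2.98
ee_pos: [0.5206, 0.3145, 0.1515]
tool_rot: [0.463, -0.461, -0.533, 0.537]
contact_force: [-1.4, 0.0, -0.5]
grip_width: 0.0849
```

```bash
python3 - <<'E'
from h import *
d=r.read_camera("scene"); f=d["frame"][:,:,::-1]
cv2.imwrite("pics/s1.png",cv2.resize(f[200:420,290:520],None,fx=2.6,fy=2.6,interpolation=cv2.INTER_CUBIC)); print(r.sense()["ee_pos"],r.sense()["q"])
E
```

```text
[0.52144385 0.31515089 0.15422559] [ 4.23688540e-01  5.02893650e-01 -3.73187062e-02  1.03549591e+00
  1.82187172e-05  2.77652007e-01]
```

View pics/s1.png

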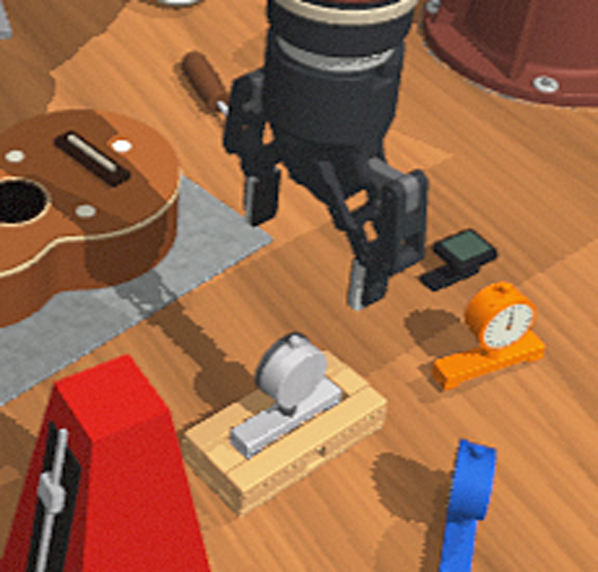

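The open jaws straddle the steel gauge at (290,375) in the crop, aligned with its faces and clear of the metronome. Descending.

Request:
{"op": "carry_out", "data": {"moves": [{"linear": [0,0,-22],"angular": [0,0,0],"fingers": 85},{"linear": [0,0,-22],"angular": [0,0,0],"fingers": 85},{"linear": [0,0,-22],"angular": [0,0,0],"fingers": 85},{"linear": [0,0,-20],"angular": [0,0,0],"fingers": 85},{"linear": [0,0,-12],"angular": [0,0,0],"fingers": 85},{"linear": [0,0,-6],"angular": [0,0,0],"fingers": 85},{"linear": [0,0,0],"angular": [0,0,0],"fingers": 85},{"linear": [0,0,0],"angular": [0,0,0],"fingers": 85}]}}

```text
t: 3.7
ee_pos: [0.5239, 0.3165, 0.0537]
tool_rot: [-0.462, 0.462, 0.536, -0.535]
contact_force: [1.0, 0.3, -0.6]
grip_width: 0.0853
```

```bash
python3 - <<'E'
from h import *
s=r.sense();print(s["ee_pos"],s["contact_force"])
for c in("scene","top"):
    d=r.read_camera(c); print([(x["centre"],x["conf"]) for x in r.tip_of(c,"gauge")])
f=d["frame"]; f2=r.read_camera("scene")["frame"]
cr=lambda f,x0,y0,x1,y1:cv2.resize(f[y0:y1,x0:x1,::-1],(400,480),interpolation=cv2.INTER_CUBIC)
cv2.imwrite("pics/g1.png",np.hstack([cr(f,135,170,210,260),cr(f2,350,290,450,410)]))
E
```

```text
[0.5238715  0.31654093 0.05372764] [ 1.02692564  0.26728787 -0.59853146]
[([0.3559, 0.3263, 0.0049], 0.89), ([0.5269, 0.3109, 0.02], 0.74), ([0.4691, 0.4293, 0.0036], 0.69)]
[([0.3552, 0.3244, 0.0067], 0.63), ([0.5244, -0.3012, -0.003], 0.56), ([0.4682, 0.4302, 0.0051], 0.5), ([0.5263, 0.3112, 0.0232], 0.47)]
```

View pics/g1.png

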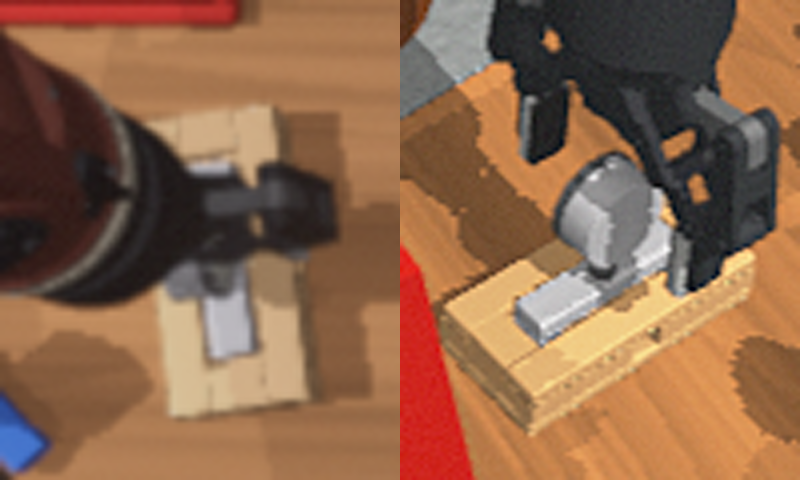

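Request:
{"op": "carry_out", "data": {"moves": [{"linear": [0.5,-2.5,-3],"angular": [0,0,0],"fingers": 60},{"linear": [0,0,0],"angular": [0,0,0],"fingers": 45},{"linear": [0,0,0],"angular": [0,0,0],"fingers": 35},{"linear": [0,0,0],"angular": [0,0,0],"fingers": 30},{"linear": [0,0,0],"angular": [0,0,0],"fingers": 27},{"linear": [0,0,0],"angular": [0,0,0],"fingers": 25},{"linear": [0,0,0],"angular": [0,0,0],"fingers": 24},{"linear": [0,0,0],"angular": [0,0,0],"fingers": 23}], "force": 25}}

```text
t: 4.62
ee_pos: [0.5236, 0.3136, 0.0493]
tool_rot: [-0.462, 0.462, 0.535, -0.535]
contact_force: [0.7, 0.5, -0.2]
grip_width: 0.0231
```

Request:
{"op": "carry_out", "data": {"moves": [{"linear": [0,0,0],"angular": [0,0,0],"fingers": 20},{"linear": [0,0,0],"angular": [0,0,0],"fingers": 10},{"linear": [0,0,0],"angular": [0,0,0],"fingers": 5},{"linear": [0,0,0],"angular": [0,0,0],"fingers": 5}]}}

```text
t: 4.95
ee_pos: [0.5236, 0.3136, 0.0494]
tool_rot: [-0.462, 0.462, 0.535, -0.535]
contact_force: [-1.4, 1.0, 1.6]
grip_width: 0.022
```

```bash
python3 - <<'E'
from h import *
s=r.sense();print(s["ee_pos"],s["contact_force"],s["ft_torque"],s["grip_width"])
E
```

```text
[0.52356176 0.31360606 0.04935714] [-1.41135204  0.97356258  1.58853877] [ 0.16776594  0.09137849 -0.00803721] 0.02199302744662636
```

Request:
{"op": "carry_out", "data": {"moves": [{"linear": [0,0,0],"angular": [0,0,0],"fingers": 5},{"linear": [0,0,5],"angular": [0,0,0],"fingers": 5},{"linear": [0,0,10],"angular": [0,0,0],"fingers": 5},{"linear": [0,0,20],"angular": [0,0,0],"fingers": 5},{"linear": [0,0,25],"angular": [0,0,0],"fingers": 5},{"linear": [0,0,25],"angular": [0,0,0],"fingers": 5},{"linear": [0,0,25],"angular": [0,0,0],"fingers": 5},{"linear": [0,0,15],"angular": [0,0,0],"fingers": 5}], "force": 60}}

```text
t: 5.62
ee_pos: [0.5244, 0.3138, 0.1779]
tool_rot: [-0.462, 0.463, 0.536, -0.534]
contact_force: [1.5, 0.9, -1.9]
grip_width: 0.0211
```

Request:
{"op": "carry_out", "data": {"moves": [{"linear": [0,-10,0],"angular": [0,0,-1],"fingers": 5},{"linear": [0,-25,0],"angular": [0,0,-1],"fingers": 5},{"linear": [0,-30,0],"angular": [0,0,-1],"fingers": 5},{"linear": [0,-30,0],"angular": [0,0,-1],"fingers": 5},{"linear": [0,-30,0],"angular": [0,0,-1],"fingers": 5},{"linear": [0,-30,0],"angular": [0,0,-1],"fingers": 5},{"linear": [0,-30,0],"angular": [0,0,-1],"fingers": 5},{"linear": [0,-30,0],"angular": [0,0,-1],"fingers": 5}]}}

```text
t: 6.28
ee_pos: [0.5224, 0.0964, 0.1735]
tool_rot: [0.499, -0.499, -0.501, 0.502]
contact_force: [1.0, -0.4, -2.1]
grip_width: 0.0211
```

Request:
{"op": "carry_out", "data": {"moves": [{"linear": [0,-30,0],"angular": [0,0,-1],"fingers": 5},{"linear": [0,-30,0],"angular": [0,0,-1],"fingers": 5},{"linear": [0,-30,0],"angular": [0,0,-1],"fingers": 5},{"linear": [0,-30,0],"angular": [0,0,-1],"fingers": 5},{"linear": [0,-30,0],"angular": [0,0,-1],"fingers": 5},{"linear": [0,-30,0],"angular": [0,0,-1],"fingers": 5},{"linear": [0,-30,0],"angular": [0,0,-1],"fingers": 5},{"linear": [0,-30,0],"angular": [0,0,-1],"fingers": 5}]}}

```text
t: 6.95
ee_pos: [0.5221, -0.1432, 0.1735]
tool_rot: [0.533, -0.532, -0.465, 0.465]
contact_force: [0.9, 0.6, -1.9]
grip_width: 0.0213
```

Request:
{"op": "carry_out", "data": {"moves": [{"linear": [0,-30,0],"angular": [0,0,-1],"fingers": 5},{"linear": [0,-30,0],"angular": [0,0,-1],"fingers": 5},{"linear": [0,-30,0],"angular": [0,0,-1],"fingers": 5},{"linear": [0,-30,0],"angular": [0,0,-1],"fingers": 5},{"linear": [0,-25,0],"angular": [0,0,-1],"fingers": 5},{"linear": [0,-15,0],"angular": [0,0,-1],"fingers": 5},{"linear": [0,0,0],"angular": [0,0,0],"fingers": 5},{"linear": [0,0,0],"angular": [0,0,0],"fingers": 5}]}}

```text
t: 7.62
ee_pos: [0.5226, -0.3016, 0.1735]
tool_rot: [0.557, -0.556, -0.437, 0.437]
contact_force: [-0.9, 0.8, -1.9]
grip_width: 0.0213
```

```bash
python3 - <<'E'
from h import *
s=r.sense();print(s["t"],s["ee_pos"],s["tool_rot"],s["contact_force"],s["ft_torque"],s["grip_width"],s["q"])
for c in("scene","top"):
    d=r.read_camera(c)
    for n in("gauge","plate","plunger_tip"): print(c,n,[(x["centre"].round(4) if hasattr(x["centre"],'round') else x["centre"],x["conf"]) for x in r.tip_of(c,n)])
d=r.read_camera("scene"); p=pj(d,s["ee_pos"])[0].astype(int); print(p)
f=d["frame"][:,:,::-1]; x,y=p; cv2.imwrite("pics/p1.png",cv2.resize(f[max(y-60,0):y+70,x-75:x+75],None,fx=4.5,fy=4.5,interpolation=cv2.INTER_CUBIC))
E
```

```text
7.6167 [ 0.52263017 -0.30161365  0.17347343] [ 0.5567691  -0.55557235 -0.43657579  0.43674834] [-0.91910343  0.82649086 -1.88323889] [-0.01055261  0.01626838  0.00391322] 0.02130111269794721 [-6.44632427e-01  4.75667155e-01 -2.95623661e-02  1.06726501e+00
  2.00229058e-04 -4.05042540e-01]
scene gauge [([0.5225, -0.3044, 0.1398], 0.91), ([0.3551, 0.3277, 0.0057], 0.83), ([0.4689, 0.4294, 0.0055], 0.6)]
scene plate [([0.5263, -0.3046, -0.0001], 0.88)]
scene plunger_tip []
top gauge [([0.3555, 0.326, 0.0087], 0.83), ([0.5262, -0.3028, 0.1479], 0.65), ([0.4685, 0.4282, 0.0035], 0.63)]
top plate [([0.5315, -0.3022, -0.004], 0.75)]
top plunger_tip []
[265 148]
```

View pics/p1.png

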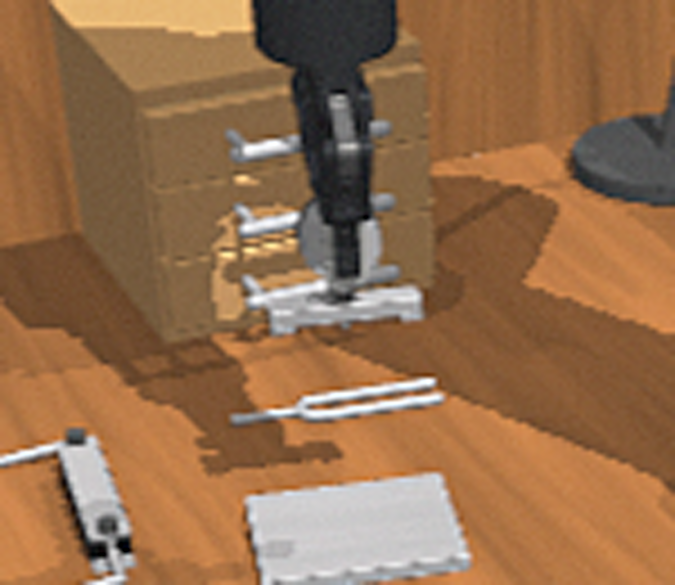

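The gauge is upright in the grip, bar level, about 3–4 mm off the plate's centre. Correcting and lowering.

Request:
{"op": "carry_out", "data": {"moves": [{"linear": [2,-1.5,-15],"angular": [0,0,0],"fingers": 5},{"linear": [2,-1.5,-25],"angular": [0,0,0],"fingers": 5},{"linear": [0,0,-25],"angular": [0,0,0],"fingers": 5},{"linear": [0,0,-25],"angular": [0,0,0],"fingers": 5},{"linear": [0,0,-20],"angular": [0,0,0],"fingers": 5},{"linear": [0,0,-10],"angular": [0,0,0],"fingers": 5},{"linear": [0,0,-5],"angular": [0,0,0],"fingers": 5},{"linear": [0,0,0],"angular": [0,0,0],"fingers": 5}]}}

```text
t: 8.73
ee_pos: [0.5273, -0.3042, 0.0488]
tool_rot: [0.556, -0.555, -0.437, 0.437]
contact_force: [0.5, -0.3, -1.6]
grip_width: 0.0214
```

Request:
{"op": "carry_out", "data": {"moves": [{"linear": [0,0,0],"angular": [0,0,0],"fingers": 5},{"linear": [0,0,-1],"angular": [0,0,0],"fingers": 5},{"linear": [0,0,-1],"angular": [0,0,0],"fingers": 5},{"linear": [0,0,-1],"angular": [0,0,0],"fingers": 5},{"linear": [0,0,0],"angular": [0,0,0],"fingers": 5}]}}

```text
t: 9.15
ee_pos: [0.5277, -0.3046, 0.0466]
tool_rot: [-0.556, 0.556, 0.437, -0.437]
contact_force: [0.5, -0.4, -2.7]
grip_width: 0.0212
```

Request:
{"op": "carry_out", "data": {"moves": [{"linear": [0,0,-1.5],"angular": [0,0,0],"fingers": 5},{"linear": [0,0,-1.5],"angular": [0,0,0],"fingers": 5},{"linear": [0,0,-1],"angular": [0,0,0],"fingers": 5},{"linear": [0,0,-1],"angular": [0,0,0],"fingers": 5},{"linear": [0,0,0],"angular": [0,0,0],"fingers": 5}]}}

```text
t: 9.57
ee_pos: [0.5276, -0.3045, 0.0411]
tool_rot: [-0.556, 0.556, 0.437, -0.437]
contact_force: [0.2, -0.0, -0.4]
grip_width: 0.0214
```

Request:
{"op": "carry_out", "data": {"moves": [{"linear": [0,0,-0.5],"angular": [0,0,0],"fingers": 5},{"linear": [0,0,-0.5],"angular": [0,0,0],"fingers": 5},{"linear": [0,0,0],"angular": [0,0,0],"fingers": 5},{"linear": [0,0,0],"angular": [0,0,0],"fingers": 5}]}}

```text
t: 9.9
ee_pos: [0.5276, -0.3045, 0.0403]
tool_rot: [-0.556, 0.556, 0.437, -0.437]
contact_force: [0.5, -0.1, -0.6]
grip_width: 0.0215
```

Request:
{"op": "carry_out", "data": {"moves": [{"linear": [0,0,-0.5],"angular": [0,0,0],"fingers": 5},{"linear": [0,0,-0.5],"angular": [0,0,0],"fingers": 5},{"linear": [0,0,0],"angular": [0,0,0],"fingers": 5},{"linear": [0,0,0],"angular": [0,0,0],"fingers": 5}]}}

```text
t: 10.23
ee_pos: [0.5276, -0.3045, 0.0394]
tool_rot: [-0.556, 0.556, 0.437, -0.437]
contact_force: [-1.1, 0.2, 0.6]
grip_width: 0.0215
```

Request:
{"op": "carry_out", "data": {"moves": [{"linear": [0,0,-0.5],"angular": [0,0,0],"fingers": 5},{"linear": [0,0,0],"angular": [0,0,0],"fingers": 5},{"linear": [0,0,0],"angular": [0,0,0],"fingers": 5}]}}

```text
t: 10.48
ee_pos: [0.5277, -0.3045, 0.0395]
tool_rot: [-0.556, 0.556, 0.437, -0.437]
contact_force: [-1.3, 1.1, 6.6]
grip_width: 0.0219
```

Feet are down at 6.6 N, with TCP z exactly at the predicted 39.4 mm. I hold for a moment, take an image for the record, then lift.

Request:
{"op": "carry_out", "data": {"moves": [{"linear": [0,0,0],"angular": [0,0,0],"fingers": 5},{"linear": [0,0,0],"angular": [0,0,0],"fingers": 5},{"linear": [0,0,0],"angular": [0,0,0],"fingers": 5},{"linear": [0,0,0],"angular": [0,0,0],"fingers": 5},{"linear": [0,0,0],"angular": [0,0,0],"fingers": 5},{"linear": [0,0,0],"angular": [0,0,0],"fingers": 5}]}}

```text
t: 10.98
ee_pos: [0.5277, -0.3045, 0.0394]
tool_rot: [-0.556, 0.556, 0.437, -0.437]
contact_force: [-1.2, 1.4, 7.4]
grip_width: 0.0211
```

```bash
python3 - <<'E'
from h import *
s=r.sense();print(s["t"],s["ee_pos"],s["tool_rot"],s["contact_force"],s["ft_torque"],s["grip_width"])
d=r.read_camera("scene"); p=pj(d,s["ee_pos"])[0].astype(int)
f=d["frame"][:,:,::-1]; x,y=p; cv2.imwrite("pics/p2.png",cv2.resize(f[max(y-50,0):y+40,x-55:x+55],None,fx=6,fy=6,interpolation=cv2.INTER_CUBIC))
E
```

```text
10.9833 [ 0.52765333 -0.30454221  0.03941335] [-0.55560096  0.55593038  0.43721607 -0.43713967] [-1.24767149  1.36531696  7.39286559] [ 0.26522083  0.41128329 -0.06161799] 0.021086182319096168
```

View pics/p2.png

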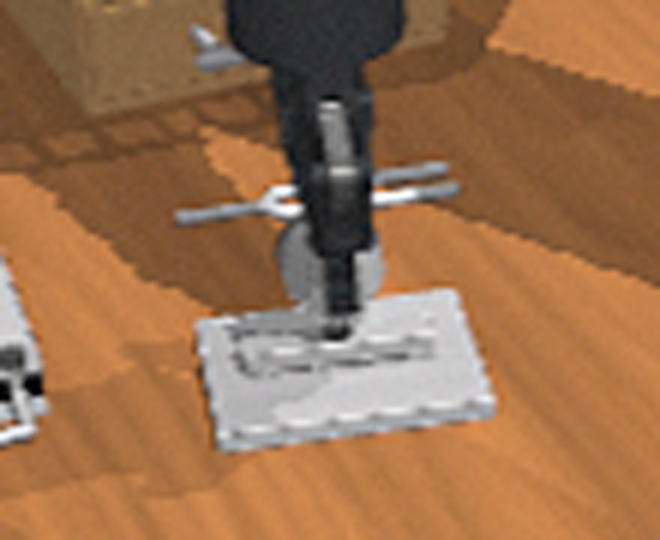

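The gauge stands on the plate with both feet down, the bar parallel to the plate's edge and the fingers centred on it. Now lift and carry to the ukulele.

Request:
{"op": "carry_out", "data": {"moves": [{"linear": [0,0,4],"angular": [0,0,0],"fingers": 5},{"linear": [0,0,15],"angular": [0,0,0],"fingers": 5},{"linear": [0,0,25],"angular": [0,0,0],"fingers": 5},{"linear": [0,0,25],"angular": [0,0,0],"fingers": 5},{"linear": [0,0,25],"angular": [0,0,0],"fingers": 5},{"linear": [0,0,25],"angular": [0,0,0],"fingers": 5},{"linear": [0,0,15],"angular": [0,0,0],"fingers": 5},{"linear": [0,0,0],"angular": [0,0,0],"fingers": 5}]}}

```text
t: 11.7
ee_pos: [0.529, -0.3055, 0.1762]
tool_rot: [-0.554, 0.558, 0.438, -0.437]
contact_force: [0.6, -0.5, -1.1]
grip_width: 0.0213
```

Request:
{"op": "carry_out", "data": {"moves": [{"linear": [0,12,0],"angular": [0,0,-3],"fingers": 5},{"linear": [-1,22,0],"angular": [0,0,-4],"fingers": 5},{"linear": [-1,22,0],"angular": [0,0,-4],"fingers": 5},{"linear": [-1,22,0],"angular": [0,0,-4],"fingers": 5},{"linear": [-1,22,0],"angular": [0,0,-4],"fingers": 5},{"linear": [-1,22,0],"angular": [0,0,-4],"fingers": 5},{"linear": [-1,22,0],"angular": [0,0,-4],"fingers": 5},{"linear": [-1,22,0],"angular": [0,0,-4],"fingers": 5}]}}

```text
t: 12.37
ee_pos: [0.5196, -0.1371, 0.1713]
tool_rot: [0.653, -0.652, -0.271, 0.272]
contact_force: [-0.2, -0.2, -1.3]
grip_width: 0.0214
```

Request:
{"op": "carry_out", "data": {"moves": [{"linear": [-2,25,0],"angular": [0,0,-4.5],"fingers": 5},{"linear": [-2,25,0],"angular": [0,0,-4.5],"fingers": 5},{"linear": [-2,25,0],"angular": [0,0,-4.5],"fingers": 5},{"linear": [-2,25,0],"angular": [0,0,-4.5],"fingers": 5},{"linear": [-2,25,0],"angular": [0,0,-4.5],"fingers": 5},{"linear": [-2,25,0],"angular": [0,0,-4.5],"fingers": 5},{"linear": [-2,18,0],"angular": [0,0,-4.5],"fingers": 5},{"linear": [-1,9,0],"angular": [0,0,-1],"fingers": 5}]}}

```text
t: 13.03
ee_pos: [0.5042, 0.0407, 0.1714]
tool_rot: [0.703, -0.702, -0.077, 0.079]
contact_force: [-0.4, -0.6, -2.2]
grip_width: 0.0214
```

Request:
{"op": "carry_out", "data": {"moves": [{"linear": [0,0,0],"angular": [0,0,0],"fingers": 5},{"linear": [0,0,0],"angular": [0,0,0],"fingers": 5}]}}

```text
t: 13.2
ee_pos: [0.5049, 0.0387, 0.1718]
tool_rot: [0.703, -0.703, -0.079, 0.081]
contact_force: [0.3, -0.8, -2.6]
grip_width: 0.0214
```

```bash
cat >> h.py <<'E'
from scipy.spatial.transform import Rotation as Ro
def st():
    s=r.sense(); q=s["tool_rot"]; M=Ro.from_quat(q[[1,2,3,0]]).as_matrix()
    print(s["t"],s["ee_pos"].round(4),"yaw",np.degrees(np.arctan2(M[1,0],M[0,0])).round(2),"tilt",np.degrees(np.arccos(-M[2,1])).round(2),s["contact_force"].round(2),s["ft_torque"].round(2),s["grip_width"]); return s
E
python3 - <<'E'
from h import *
s=st()
for c in("scene","top"):
    d=r.read_camera(c)
    for n in("gauge","dot","plunger_tip"): print(c,n,[(np.round(x["centre"],4),x["conf"]) for x in r.tip_of(c,n)])
d=r.read_camera("scene"); p=pj(d,s["ee_pos"])[0].astype(int)
f=d["frame"][:,:,::-1]; x,y=p; cv2.imwrite("pics/u1.png",cv2.resize(f[max(y-30,0):y+110,x-70:x+80],None,fx=4.2,fy=4.2,interpolation=cv2.INTER_CUBIC)); print(p)
print(pj(d,[[.5062,.0386,.063]]))
E
```

```text
13.2 [0.5049 0.0387 0.1718] yaw 12.99 tilt 0.09 [ 0.35 -0.78 -2.56] [-0.03 -0.02  0.03] 0.021400841033119317
scene gauge [(array([0.469 , 0.4302, 0.0053]), 0.94), (array([0.5042, 0.0343, 0.1421]), 0.71), (array([0.356 , 0.3235, 0.0044]), 0.6)]
scene dot [(array([0.5095, 0.0376, 0.064 ]), 0.76)]
scene plunger_tip [(array([ 0.6912, -0.4015,  0.    ]), 0.49)]
top gauge [(array([0.4691, 0.4319, 0.004 ]), 0.6)]
top dot []
top plunger_tip []
[336 212]
[[335.1115071  256.21403812]]
```

View pics/u1.png

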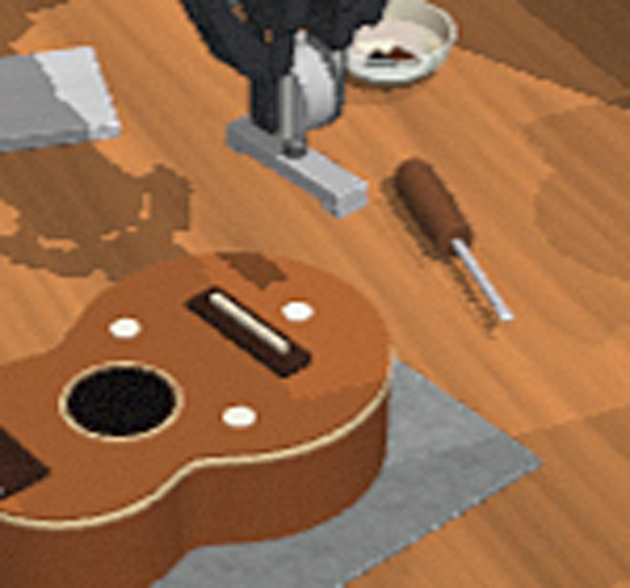

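The scene view shows the gauge held upright above and behind the bridge, bar parallel to it. The tail dot is at about (336.7,256.3) px, 1.6 px from the top-camera prediction. I lower to roughly 12 mm above the top to compare tip and dot directly.

Request:
{"op": "carry_out", "data": {"moves": [{"linear": [0,0.5,-12],"angular": [0,0,0],"fingers": 5},{"linear": [0,0,-20],"angular": [0,0,0],"fingers": 5},{"linear": [0,0,-18],"angular": [0,0,0],"fingers": 5},{"linear": [0,0,-12],"angular": [0,0,0],"fingers": 5},{"linear": [0,0,-5],"angular": [0,0,0],"fingers": 5},{"linear": [0,0,0],"angular": [0,0,0],"fingers": 5},{"linear": [0,0,0],"angular": [0,0,0],"fingers": 5}]}}

```text
t: 14.23
ee_pos: [0.5058, 0.039, 0.1062]
tool_rot: [-0.703, 0.703, 0.079, -0.079]
contact_force: [-0.2, 0.4, -1.3]
grip_width: 0.0215
```

```bash
python3 - <<'E'
from h import *
s=st()
d=r.read_camera("scene"); e=s["ee_pos"]
tip=e-[0,0,.0344]; c,sn=np.cos(np.radians(103)),np.sin(np.radians(103))
ends=[[e[0]+k*.042*c-m*.009*sn,e[1]+k*.042*sn+m*.009*c,e[2]-.0294+.013] for k,m in((1,1),(1,-1),(-1,-1),(-1,1))]
print("tip",pj(d,tip),"bar top corners",pj(d,ends).round(1).tolist(),"dot",pj(d,[[.5062,.0386,.063]]))
x0,y0=295,205
f=d["frame"][:,:,::-1]; k=8; cv2.imwrite("pics/u2.png",cv2.resize(f[y0:y0+70,x0:x0+90],None,fx=k,fy=k,interpolation=cv2.INTER_CUBIC))
for c in("scene","top"):
    r.read_camera(c)
    for n in("gauge","dot","plunger_tip"): print(c,n,[(np.round(x["centre"],4),x["conf"]) for x in r.tip_of(c,n)])
E
```

```text
14.2333 [0.5058 0.039  0.1062] yaw 12.88 tilt 0.01 [-0.19  0.39 -1.34] [ 0.02  0.02 -0.02] 0.02152491159264931
tip [[335.39961678 252.92524166]] bar top corners [[352.2, 253.6], [345.6, 257.0], [319.4, 238.8], [325.9, 235.7]] dot [[335.1115071  256.21403812]]
scene gauge [(array([0.4691, 0.4259, 0.0038]), 0.85), (array([0.5097, 0.0335, 0.0795]), 0.82), (array([0.3564, 0.3219, 0.0059]), 0.76)]
scene dot [(array([0.5083, 0.0382, 0.0631]), 0.58)]
scene plunger_tip [(array([ 0.5016, -0.4679,  0.0014]), 0.67)]
top gauge [(array([0.469 , 0.4301, 0.0058]), 0.93), (array([0.357 , 0.324 , 0.0047]), 0.92)]
top dot []
top plunger_tip []
```

View pics/u2.png

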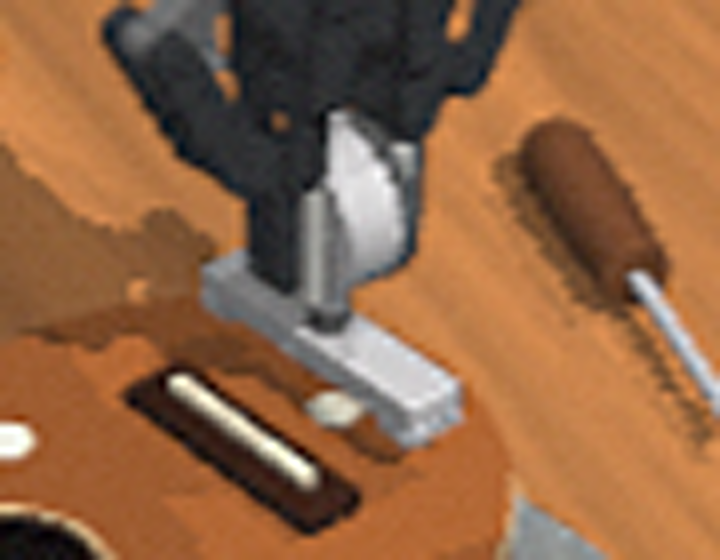

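The tip will land about 2–3 mm short of the dot (336.9,256.1), mostly in −y. I shift by (−1,+2) and lower gently.

Request:
{"op": "carry_out", "data": {"moves": [{"linear": [-1,2,0],"angular": [0,0,0],"fingers": 5},{"linear": [0,0,-3],"angular": [0,0,0],"fingers": 5},{"linear": [0,0,-2],"angular": [0,0,0],"fingers": 5},{"linear": [0,0,-1],"angular": [0,0,0],"fingers": 5},{"linear": [0,0,0],"angular": [0,0,0],"fingers": 5},{"linear": [0,0,0],"angular": [0,0,0],"fingers": 5}]}}

```text
t: 15.18
ee_pos: [0.5045, 0.041, 0.0997]
tool_rot: [0.703, -0.703, -0.079, 0.079]
contact_force: [-0.2, 0.9, -1.6]
grip_width: 0.0216
```

Request:
{"op": "carry_out", "data": {"moves": [{"linear": [0,0,-1],"angular": [0,0,0],"fingers": 5},{"linear": [0,0,-1],"angular": [0,0,0],"fingers": 5},{"linear": [0,0,-1],"angular": [0,0,0],"fingers": 5},{"linear": [0,0,0],"angular": [0,0,0],"fingers": 5},{"linear": [0,0,0],"angular": [0,0,0],"fingers": 5}]}}

```text
t: 15.6
ee_pos: [0.5045, 0.041, 0.0967]
tool_rot: [0.703, -0.703, -0.079, 0.079]
contact_force: [-0.3, -0.3, -1.4]
grip_width: 0.0209
```

Request:
{"op": "carry_out", "data": {"moves": [{"linear": [0,0,-0.5],"angular": [0,0,0],"fingers": 5},{"linear": [0,0,-0.5],"angular": [0,0,0],"fingers": 5},{"linear": [0,0,-0.5],"angular": [0,0,0],"fingers": 5},{"linear": [0,0,0],"angular": [0,0,0],"fingers": 5},{"linear": [0,0,0],"angular": [0,0,0],"fingers": 5}]}}

```text
t: 16.02
ee_pos: [0.5046, 0.041, 0.0953]
tool_rot: [-0.703, 0.703, 0.079, -0.079]
contact_force: [0.5, 0.5, -1.6]
grip_width: 0.0215
```

Request:
{"op": "carry_out", "data": {"moves": [{"linear": [0,0,-0.5],"angular": [0,0,0],"fingers": 5},{"linear": [0,0,-0.5],"angular": [0,0,0],"fingers": 5},{"linear": [0,0,-0.5],"angular": [0,0,0],"fingers": 5},{"linear": [0,0,0],"angular": [0,0,0],"fingers": 5},{"linear": [0,0,0],"angular": [0,0,0],"fingers": 5}]}}

```text
t: 16.43
ee_pos: [0.5046, 0.041, 0.0938]
tool_rot: [-0.703, 0.703, 0.079, -0.079]
contact_force: [-0.0, -0.1, -1.4]
grip_width: 0.0212
```

Request:
{"op": "carry_out", "data": {"moves": [{"linear": [0,0,-0.5],"angular": [0,0,0],"fingers": 5},{"linear": [0,0,0],"angular": [0,0,0],"fingers": 5},{"linear": [0,0,0],"angular": [0,0,0],"fingers": 5}]}}

```text
t: 16.68
ee_pos: [0.5046, 0.041, 0.0933]
tool_rot: [-0.703, 0.703, 0.079, -0.079]
contact_force: [0.3, -0.7, -1.0]
grip_width: 0.0214
```

Request:
{"op": "carry_out", "data": {"moves": [{"linear": [0,0,-0.5],"angular": [0,0,0],"fingers": 5},{"linear": [0,0,0],"angular": [0,0,0],"fingers": 5},{"linear": [0,0,0],"angular": [0,0,0],"fingers": 5}]}}

```text
t: 16.93
ee_pos: [0.5046, 0.041, 0.0928]
tool_rot: [0.703, -0.703, -0.079, 0.079]
contact_force: [1.0, -0.1, -0.9]
grip_width: 0.0213
```

Request:
{"op": "carry_out", "data": {"moves": [{"linear": [0,0,-0.5],"angular": [0,0,0],"fingers": 5},{"linear": [0,0,0],"angular": [0,0,0],"fingers": 5},{"linear": [0,0,0],"angular": [0,0,0],"fingers": 5}]}}

```text
t: 17.18
ee_pos: [0.5046, 0.041, 0.0923]
tool_rot: [-0.703, 0.703, 0.079, -0.079]
contact_force: [1.1, 0.5, -0.6]
grip_width: 0.0213
```

Request:
{"op": "carry_out", "data": {"moves": [{"linear": [0,0,-0.5],"angular": [0,0,0],"fingers": 5},{"linear": [0,0,0],"angular": [0,0,0],"fingers": 5},{"linear": [0,0,0],"angular": [0,0,0],"fingers": 5}]}}

```text
t: 17.43
ee_pos: [0.5046, 0.041, 0.0918]
tool_rot: [-0.703, 0.703, 0.079, -0.079]
contact_force: [0.5, 0.0, -0.9]
grip_width: 0.0211
```

Request:
{"op": "carry_out", "data": {"moves": [{"linear": [0,0,-0.5],"angular": [0,0,0],"fingers": 5},{"linear": [0,0,0],"angular": [0,0,0],"fingers": 5},{"linear": [0,0,0],"angular": [0,0,0],"fingers": 5}]}}

```text
t: 17.68
ee_pos: [0.5046, 0.0411, 0.0914]
tool_rot: [-0.703, 0.703, 0.079, -0.079]
contact_force: [0.3, 1.0, 2.1]
grip_width: 0.0211
```

Request:
{"op": "carry_out", "data": {"moves": [{"linear": [0,0,-0.4],"angular": [0,0,0],"fingers": 5},{"linear": [0,0,0],"angular": [0,0,0],"fingers": 5},{"linear": [0,0,0],"angular": [0,0,0],"fingers": 5}]}}

```text
t: 17.93
ee_pos: [0.5046, 0.041, 0.0914]
tool_rot: [-0.703, 0.703, 0.079, -0.079]
contact_force: [-1.6, 0.1, 7.5]
grip_width: 0.0213
```

Contact at TCP z 91.4, which puts the top at 62 mm as expected. I ease the push slightly and check.

Request:
{"op": "carry_out", "data": {"moves": [{"linear": [0,0,0.15],"angular": [0,0,0],"fingers": 5},{"linear": [0,0,0],"angular": [0,0,0],"fingers": 5},{"linear": [0,0,0],"angular": [0,0,0],"fingers": 5},{"linear": [0,0,0],"angular": [0,0,0],"fingers": 5},{"linear": [0,0,0],"angular": [0,0,0],"fingers": 5},{"linear": [0,0,0],"angular": [0,0,0],"fingers": 5}]}}

```text
t: 18.43
ee_pos: [0.5046, 0.041, 0.0914]
tool_rot: [-0.703, 0.703, 0.079, -0.079]
contact_force: [-1.7, 0.5, 6.5]
grip_width: 0.0215
```

```bash
python3 - <<'E'
from h import *
s=st()
d=r.read_camera("scene"); e=s["ee_pos"]
c,sn=np.cos(np.radians(103)),np.sin(np.radians(103))
ends=[[e[0]+k*.042*c-m*.009*sn,e[1]+k*.042*sn+m*.009*c,e[2]-.0294+.013] for k,m in((1,1),(1,-1),(-1,-1),(-1,1))]
print(pj(d,ends).round(1).tolist())
x0,y0=285,205
f=d["frame"][:,:,::-1]; k=8; a=cv2.resize(f[y0:y0+70,x0:x0+90],None,fx=k,fy=k,interpolation=cv2.INTER_CUBIC)
cv2.imwrite("pics/u3.png",a)
w=(d["frame"].astype(int).min(2)>150).astype(np.uint8)
n,l,stt,cc=cv2.connectedComponentsWithStats(w[225:300,280:345])
for i in range(1,n):
    if stt[i,4]>10: print(stt[i],cc[i]+[280,225])
print("front dots pred",pj(d,[[.5893,.0115,.062],[.5689,.0994,.062]]))
E
```

```text
18.4333 [0.5046 0.041  0.0914] yaw 12.88 tilt 0.02 [-1.75  0.5   6.46] [ 0.03  0.41 -0.01] 0.021536397271679875
[[353.0, 259.7], [346.5, 263.1], [320.4, 244.8], [326.8, 241.6]]
[57  2  8 17 96] [340.58333333 235.15625   ]
[55 10  1 14 14] [335.  241.5]
[36 27 18 13 37] [324.83783784 257.81081081]
[53 26 12 10 57] [340.45614035 254.61403509]
[12 33  7  4 23] [295.08695652 259.56521739]
[39 54  8  4 28] [322.5 280.5]
[35 66 11  1 11] [320. 291.]
front dots pred [[294.10002362 260.54255902]
 [321.40126272 281.69247588]]
```

View pics/u3.png

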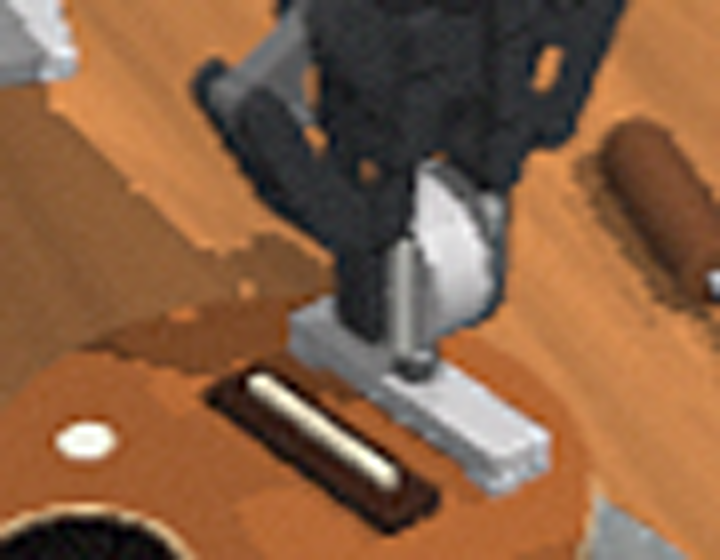

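The bar sits flush behind the bridge and parallel to it. To check the tip against the dot, I fit both in the scene camera alone, in the same plane.

```bash
cat > fit.py <<'E'
from h import *
from scipy.optimize import minimize
s=st(); d=r.read_camera("scene"); im0=cv2.imread("pics/scene0.png"); im=d["frame"][:,:,::-1]
zt=s["ee_pos"][2]-.0294
def dots(im):
    out=[]
    for u,v in((295,260),(322,281),(336,256)):
        g=im[v-9:v+10,u-9:u+10].astype(float); w=np.clip(g[:,:,0]-100,0,80) # blue: wood dark, paper bright
        n,l,q,c=cv2.connectedComponentsWithStats((w>30).astype(np.uint8)); k=l[9,9] or (1 if n==2 else 0)
        w=w*cv2.dilate((l==k).astype(np.uint8),np.ones((3,3))); y,x=np.mgrid[v-9:v+10,u-9:u+10]
        out.append([(w*x).sum()/w.sum(),(w*y).sum()/w.sum()])
    return np.array(out)
D0=dots(im0);D1=dots(im); print(D0.round(2).tolist(),"\n",D1[:2].round(2).tolist())
W=bp(d,D0,zt)*1000; print("dots world(scene)",W.round(1).tolist())
m=(W[0]+W[1])/2; print("pair",np.linalg.norm(W[0]-W[1]),"to tail",np.linalg.norm(m-W[2]),"yaw",np.degrees(np.arctan2(*(m-W[2])[1::-1])))
# bar fit: silhouette of grey pixels around the free (near) end
x0,y0,x1,y1=333,240,362,274; K=8
roi=im[y0:y1,x0:x1].astype(int); hsv=cv2.cvtColor(im[y0:y1,x0:x1].copy(),cv2.COLOR_BGR2HSV)
G=np.clip((roi[:,:,0]-roi[:,:,2]+60)/60.,0,1) # greyness: 1 grey, 0 wood
def render(p):
    c,sn=np.cos(np.radians(103)),np.sin(np.radians(103)); M=np.zeros(((y1-y0)*K,(x1-x0)*K),np.float32)
    def box(xa,xb,za,zb):
        P=[[p[0]+a*c-b*sn,p[1]+a*sn+b*c,zt*1000+z] for a in(xa,xb) for b in(-9,9) for z in(za,zb)]
        q=(pj(d,np.array(P)/1000)-[x0-.5,y0-.5])*K
        cv2.fillConvexPoly(M,cv2.convexHull(q.astype(np.float32)).astype(np.int32),1)
    box(-42,42,3,13); box(30,42,0,3)
    return cv2.resize(M,(x1-x0,y1-y0),interpolation=cv2.INTER_AREA)
yy,xx=np.mgrid[y0:y1,x0:x1]; use=(yy>0.7*(xx-337)+247)|(xx>345)   # leave out the dial stem
best=min(((((render((a,b))-G)**2*use).sum(),a,b) for a in np.arange(494,516,.5) for b in np.arange(30,54,.5)))
print("bar centre(scene)",best,"TCP",s["ee_pos"]*1000,"gauge-dot",np.array(best[1:])-W[2,:2])
v=np.hstack([G,render(best[1:]),use]); cv2.imwrite("pics/fit.png",cv2.resize((v*255).astype(np.uint8),None,fx=7,fy=7,interpolation=0))
E
python3 fit.py
```

```text
18.4833 [0.5046 0.041  0.0914] yaw 12.88 tilt 0.02 [-1.14  0.63  6.51] [ 0.01  0.49 -0.01] 0.02147378775707516
[[295.25, 259.6], [322.49, 280.71], [336.25, 255.57]] 
 [[295.21, 259.58], [322.55, 280.66]]
dots world(scene) [[585.8, 9.6, 62.0], [565.6, 97.6, 62.0], [502.3, 36.5, 62.0]]
pair 90.34954441092451 to tail 75.3474177872239 yaw 13.142183556573684
bar centre(scene) (np.float64(36.08526801215278), np.float64(502.5), np.float64(36.5)) TCP [504.61778617  41.0162124   91.37534511] gauge-dot [0.16228252 0.01985857]
```

View pics/fit.png

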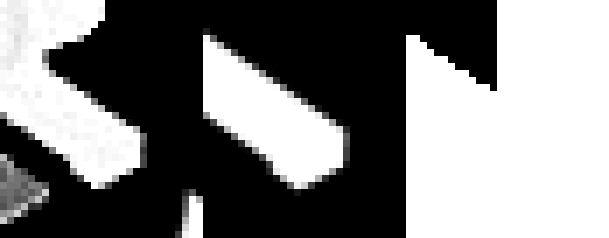

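The scene-only fit puts the tip within about 1 mm of the dot. The ukulele has not moved (front dots within 0.06 px) and the push is about 8 N. Handing in.

```bash
python3 -c "
from rig import r
print(r.hand_in())"
```

```text
the job is handed in; nothing more can be done
None
```

The job is handed in. The gauge is on the ukulele's top, still gripped, with its plunger tip on the tail dot and its bar square across. The hand-in reports no verdict, so what follows is my own measurement.

**What I did:** I lifted the steel gauge from its rest. I stood it on the steel plate for about 0.5 s, feet down, at about 7 N. I then set it on the ukulele behind the bridge.

**Last checks:**
- **Height:** both touchdowns matched the expected heights. On the plate the tool stood at 39.4 mm. On the ukulele it stood at 91.4 mm, which puts the top at 62 mm.
- **Tip on the dot:** fitted in the scene camera alone, the tip is about 0.2 mm from the dot, with a likely error of 1–2 mm.
- **Attitude:** the tool tilts 0.02°. The bar is within about 0.3° of square, judged from the tool's yaw against the ukulele's.
- **Push:** the force sensor shows about 6.5 N. Adding back the gauge's weight gives about 8.5 N on the top.
- **Ukulele:** its front dots had not shifted in the picture (under 0.1 px).
- **Time:** 18.5 s on the robot's clock.

**What disagreed or went unchecked:**
- **Camera offset:** the two cameras differ by about 4 mm in absolute position, so I used the scene camera alone for the final check.
- **Tip detection:** the network never found the plunger tip; it reported only low-confidence false hits.
- **Feet and load:** with the feet down the sensor showed a moment of about 0.45 N m, so the two feet may not carry equal load. I did not read the needle, so the plunger's travel is inferred from the heights.
- **Plate and other things:** I did not measure the plate or the other things on the desk after the moves. The pictures showed no contact with them.

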